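# Tighten a castle collar with a pin spanner and lock it

### The arm

A 6-joint arm with a two-finger parallel gripper is mounted at the origin on a cart in front of the work surface, level with it; the furniture and walls round the work are solid. World frame = base frame: x ahead of the robot, y to its left, z up, the work surface at z = 0. Lengths are in m, angles in degrees, forces in N, time in s.
With the tool pointing down it reaches from about 0.35 to 0.775 m from the base axis. Payload 5.5 kg.
Tool frame: the origin (TCP) lies midway between the tips of the shut fingers; the grasp point (between the pads) lies 19 mm behind it (arm.grip_depth is the z of the grasp point in the tool frame, in m); z points along the fingers, y is the line along which they close (so a half turn about z gives the same grasp; the last joint's range is limited). The gripper opens to 85 mm and grips with 20 to 120 N. Pads are 22 mm wide; open, the fingers measure 114 mm over their backs; the gripper's body (76 mm by 85 mm) begins 54 mm behind the grasp point. The pads swing forward as they close: fully open they stand 13 mm farther back than shut.
Start: joints at [66.601, 17.945, 2.641, 74.691, 0, 82.002], TCP at [0.153, 0.554, 0.231] pointing down, gripper open.
Joint ranges: [-158.12, 158.12], [-49.38, 96.58], [-58.88, 72.47], [-126.05, 133.96], [-84.25, 85.87], [-180, 180]. Speed limits (degrees/s): [147.25, 147.25, 180, 180, 180, 180].

### API

Orientations are given as a 3x3 rotation matrix whose columns are the frame's x, y, z axes.
In Python, from rig import arm gives the robot as it stands.
- The arm moves only by the tool send_rows, never from a script. Its argument "series" is a list of rows, each a list of 7 numbers: the turn, a rotation vector about the world's x, y, z as a fraction of full scale, then the shift along the world's x, y, z as a fraction of full scale, then the closure, from -1 (fully open) to 1 (shut). A call has 1 to 20 rows; each row is the pose to reach, as a shift and turn from the pose commanded when the call began; what a row does not reach only later rows make up. Full scale, the value 1, is 800 mm for a shift and 60 degrees for a turn. A row lasts 1/8 s, in which the tool goes at most 62.5 mm and 10.7 degrees, less where a joint would pass 70% of its speed; a pose out of reach is approached as far as the arm can. A call with a number of a shift or a turn outside -1 to 1 is refused whole. A call with a gripper value outside its range is refused whole. The fingers move at their own pace and stop on an object; the grip force is fixed at half the most. Time passes only in rows, so rows that repeat a pose let the fingers close. It gives the time, the measured TCP pose, the force, the opening and the grip force at its end, in the units of the state.
- arm.get_state(): the state, without advancing time (a new reading comes with each control period).
- arm.snapshot(name): name is "side" or "top" or "wrist"; returns a dict with "pixels" (480x640x3 uint8, red, green, blue), "z_map" (480x640 float32, m along the optical axis (not along the pixel's ray), 0 where there is no reading), "fx", "fy", "cx", "cy" (pixels), "dist_coeffs" ([k1, k2, p1, p2, k3] as OpenCV has them; the pictures are not rectified), "extrinsics" (4x4, takes a point from camera to world coordinates). Camera axes: x right, y down, z forward; pixel columns grow to the right and rows downward; lengths in m; the calibration is good to about 2 mm. A picture is of the moment at which its call begins.
- arm.sign_off(): hands the job in; it is judged then, once.
The state is a dict: "time_s": time; "joint_pos": joint angles; "joint_vel": joint speeds; "tau": joint torques, N m; "tcp_pos": TCP position; "orientation": TCP orientation; "contact_force": force on the tool from outside, world axes, zero at the start; "moment": the same for the moment, N m; "grip_width": opening from 0.0 (shut) to 1.0 (fully open); "finger_force": force on a finger pad.
Only numpy, scipy, OpenCV 4.12 (cv2) and the standard library are available. Lean on these libraries where they do the work, as an engineer would, in place of code of your own. Each camera call takes 0.05 s, during which the arm holds its last target. There are 200 camera calls.

### The job

Set both pins of the pin spanner fully into the two holes of the steel castle collar and use the spanner to tighten the collar clockwise (seen from above) until its red line reaches the yellow pointer, then turn it a little further, only as far as the next slot lines up with the red-tabbed locking key. Push the key fully home into that slot. Leave the spanner standing in the collar, turn the collar only with the spanner, never by touching it, and leave the white jar where it stands.

Things in the scene. Friction and masses are not known exactly. Their poses are not given: they have to be found in the camera images.
- spindle_base: fixed grey plinth: round, 200 mm across, 24 mm tall, with a 90 mm wide extension to 150 mm in -y; origin on the bench under the collar's axis, z up. On its -y side a guide holds the key, which slides along +y: bed top 56.5 mm above the bench, two straps with tops 75 mm above the bench, 68 to 118 mm from the axis.
- castle_collar (a joint): turn of the steel castle collar about the vertical axis, rad, growing clockwise seen from above (tightening). One of its eight slots, one every 45 degrees, lines up with the key whenever this is a multiple of 0.785 (0, 0.785, 1.571, 2.356), within about 0.05. The turn has friction, about 0.3 to 0.5 N m, rising as it tightens; it stays where it is left. Range -0.6 to 2.7.
- snug_pointer (a joint): place of the small yellow pointer on the plinth, rad, on the scale of castle_collar: the red line is at the pointer when castle_collar equals this value, past it when greater. So the final collar value is the first multiple of 0.785 above this. The pointer need not be touched.
- collar_centre (a point): point on the collar's axis, 62.5 mm above the bench, at the middle height of the key. Collar: flange 128 mm across, its top 38 mm above the bench; on it a 114 mm wide deck, top 54 mm above the bench, with eight merlons on its rim (42 to 57 mm from the axis, tops 72 mm above the bench) and eight slots 16 mm wide between them.
- collar_line (a point): red line on the collar's flange, 60 mm from the axis, 38 mm above the bench (the line is repeated on top of the merlon above it)
- pointer_tip (a point): tip of the yellow pointer, 66 mm from the axis, on the plinth; its x axis points outward from the collar's axis, y is counter-clockwise
- hole_a (a point): centre of the mouth of one pin hole in the collar's deck, 30 mm from the axis, 54 mm above the bench; hole 15 mm wide, 16 mm deep
- hole_b (a point): the same for the other pin hole, on the opposite side of the axis
- spanner: loose pin spanner, 0.75 kg, dark steel, orange upright post. Origin midway between its two pin tips, z up. Cross bar along y; pins at y = +30 and -30 mm, 10 mm thick, tapered, 14 mm long below 18 mm thick shoulders that rest on the collar's deck when seated (pin tips 40 mm above the bench). Arm, 16 mm wide, z 36 to 52 mm, runs along -x to the post at x = -130 mm.
- pin_a (a point): tip of the spanner's pin at y = +30 mm, at the height of the spanner's origin
- pin_b (a point): tip of the spanner's pin at y = -30 mm
- spanner_grip (a point): middle of the arm at x = -72 mm, near the centre of mass: the place to grip it, across its 16 mm width. When the spanner is seated the arm's top is 92 mm above the bench; while pushing the post, keep the hand's broad parts off the arm, or the spanner tips.
- spanner_post (a point): middle of the bulge on the post (30 mm thick, 18 mm tall, centre 47 mm above the bench when seated), x = -130 mm: push here, fingertips about 40 mm above the bench, so that the spanner is not tipped. Else the post is 20 mm thick; its top is level with the arm's, its foot, 40 mm across, slides on the bench and carries the post at the start and when seated: the seated spanner may be let go.
- rest_box: fixed blue box, 60 x 90 x 40 mm, on which the spanner's pins stand at the start; origin under its centre. The seated spanner's arm can point to the robot's side of the collar. Between this box and the plinth stands a fixed white tissue box, 118 mm tall: carry the spanner over it.
- lock_key: loose key in the plinth's guide, where it can only slide; steel bar 80 mm long, 10 wide, 12 tall, with a red upright tab 32 wide, 44 tall, 12 thick at its outer end. Origin under the nose end; its x axis points to the collar's axis; outer face of the tab at x = -88 mm, tab top 100 mm above the bench. The guide stops it with the nose 42 mm from the axis (fully home).
- key_nose (a point): middle of the key's nose end, 6 mm above the key's underside
- key_tab (a point): centre of the outer face of the red tab, 82 mm above the bench: push here, toward the collar
- white_jar: bystander: white jar with white cap, 63 mm wide, 91 mm tall, origin under its centre

How it is judged:
By the outcome, as a careful person would: the job done as asked, in the order asked, and still so for the second after the job is handed in, with the robot touching nothing.
It also fails if it takes over 72 s, if anything falls off the work surface, if the arm or the gripper's body presses on something with over 40 N, if the wrist force passes 120 N, or if a joint passes its speed limit or range.

## Working session

There is one attempt and no reset: what is moved stays moved. The work goes in short steps, Python scripts to look and compute and a tool call to move; the robot and the scene stay as the last step left them, time stands still between calls to the robot, and variables do not carry over. Pictures are saved under pics/ and viewed, at most 10 in all, crops included, and the job is handed in when it is done.

Besides the shell and the picture viewer there is one more tool, called after "Call:" in YAML: its name, and indented under it one key for each argument. send_rows: Moves the arm, as the interface text tells. Shift numbers are shares of 800 mm and turn numbers shares of 60 degrees, none past 1 either way. Its arguments: {"type":"object","properties":{"series":{"type":"array","items":{"type":"array","items":{"type":"number"}}}},"required":["series"]}

```bash
mkdir -p pics; ls
cat > h.py <<'E'
import numpy as np, cv2
from rig import arm
def snap(n,save=None):
    s=arm.snapshot(n)
    np.savez(f'{n}.npz',**{k:np.array(v) for k,v in s.items()})
    if save: cv2.imwrite(f'pics/{save}.png',s['pixels'][:,:,::-1])
    return s
def load(n): return dict(np.load(f'{n}.npz'))
def K(s): return np.array([[s['fx'],0,s['cx']],[0,s['fy'],s['cy']],[0,0,1]],float)
def ray(s,u,v):
    p=cv2.undistortPoints(np.array([[[u,v]]],float),K(s),np.array(s['dist_coeffs'],float))[0,0]
    E=np.array(s['extrinsics']); return E[:3,3],E[:3,:3]@np.array([p[0],p[1],1.])
def at_z(s,u,v,z):
    o,d=ray(s,u,v); return o+d*(z-o[2])/d[2]
def at_d(s,u,v):
    o,d=ray(s,u,v); return o+d*float(s['z_map'][int(round(v)),int(round(u))])
def cloud(s):
    v,u=np.mgrid[:480,:640]
    p=cv2.undistortPoints(np.stack([u,v],-1).reshape(-1,1,2).astype(float),K(s),np.array(s['dist_coeffs'],float)).reshape(480,640,2)
    E=np.array(s['extrinsics']); d=np.dstack([p,np.ones((480,640))])*s['z_map'][...,None]
    return d@E[:3,:3].T+E[:3,3]
def proj(s,P):
    E=np.array(s['extrinsics']); c=(np.atleast_2d(P)-E[:3,3])@E[:3,:3]
    return cv2.projectPoints(c.reshape(-1,1,3),np.zeros(3),np.zeros(3),K(s),np.array(s['dist_coeffs'],float))[0].reshape(-1,2)
E
python3 - <<'E'
from h import *
for n in('top','side'):
    s=snap(n,n+'0'); print(n,s['fx'],np.round(s['extrinsics'],3).tolist())
print(arm.get_state())
E
```

```text
pics
top 505.9624912158726 [[0.009, -0.99, 0.138, 0.374], [-1.0, -0.009, 0.001, -0.088], [0.001, -0.138, -0.99, 1.214], [0.0, 0.0, 0.0, 1.0]]
side 487.95611694539986 [[-0.985, -0.098, 0.145, 0.39], [-0.174, 0.626, -0.76, 0.691], [-0.016, -0.774, -0.633, 0.733], [0.0, 0.0, 0.0, 1.0]]
{'time_s': 0.1, 'joint_pos': array([6.65991230e+01, 1.79863248e+01, 2.58426595e+00, 7.46900453e+01,
       7.48212677e-04, 8.20018903e+01]), 'joint_vel': array([-0.05929771, -0.08532919,  0.17645717, -0.03506052,  0.05524562,
        0.06695566]), 'tau': array([ 1.67211983e-03, -4.81723917e+01,  2.99245155e+01,  1.27315085e-02,
       -1.74431839e-04,  1.34783772e-05]), 'tcp_pos': array([0.15254551, 0.55393612, 0.23050536]), 'orientation': array([[-9.64082498e-01,  2.65602174e-01, -6.50430569e-04],
       [ 2.65602865e-01,  9.64081406e-01, -1.47011302e-03],
       [ 2.36602804e-04, -1.59006645e-03, -9.99998708e-01]]), 'contact_force': array([-0.33214366,  0.12506749, -0.1544935 ]), 'moment': array([ 0.04369363,  0.03567046, -0.03379208]), 'finger_force': 0.0, 'grip_width': 1.0047277404814465}
```

View pics/top0.png

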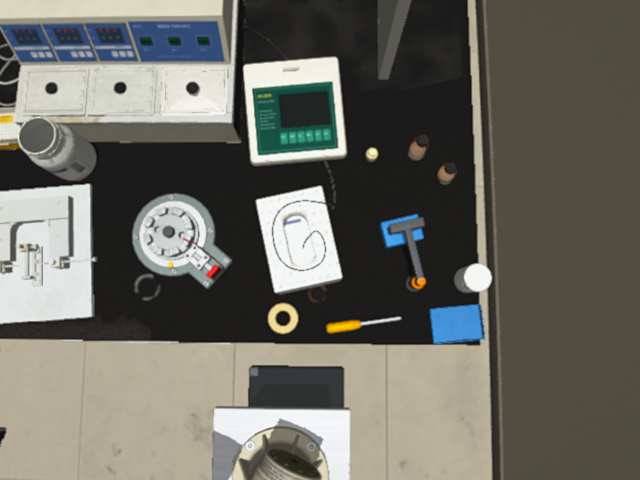

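View pics/side0.png

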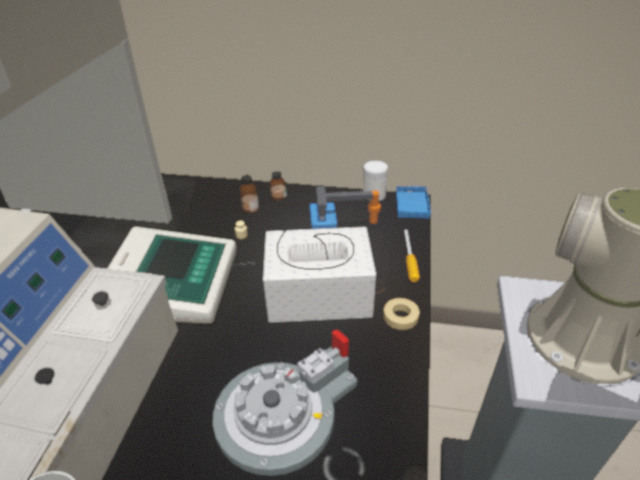

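Run:
```python
from h import *
t=load('top')['pixels'][:,:,::-1]; s=load('side')['pixels'][:,:,::-1]
R=lambda im,x,y,w,h,k:cv2.resize(im[y:y+h,x:x+w],(w*k,h*k),interpolation=cv2.INTER_CUBIC)
a=R(t,130,185,100,75*1+25,4); b=R(t,375,205,100,100,4)
# 400x400 each; side collar crop 200,330 160x... 
cv2.imwrite('pics/c1.png',np.hstack([a,b]))
P=cloud(load('top'));z=P[...,2]
# spanner arm top: dark pts z 0.085.. in region
m=np.zeros((480,640),bool); m[205:300,375:440]=1
q=P[m]; 
hist=np.histogram(q[:,2],bins=np.arange(0,.15,.005)); print([(round(b,3),int(h)) for h,b in zip(*hist) if h>5])
m=np.zeros((480,640),bool); m[185:300,130:232]=1
q=P[m]; hist=np.histogram(q[:,2],bins=np.arange(0,.15,.004)); print([(round(b,3),int(h)) for h,b in zip(*hist) if h>5])
```

```text
[(np.float64(0.0), 2164), (np.float64(0.005), 134), (np.float64(0.01), 13), (np.float64(0.015), 15), (np.float64(0.02), 14), (np.float64(0.025), 10), (np.float64(0.03), 26), (np.float64(0.035), 268), (np.float64(0.04), 252), (np.float64(0.045), 14), (np.float64(0.05), 29), (np.float64(0.055), 16), (np.float64(0.06), 6), (np.float64(0.065), 8), (np.float64(0.075), 20), (np.float64(0.08), 27), (np.float64(0.085), 181), (np.float64(0.09), 548), (np.float64(0.095), 36)]
[(np.float64(0.0), 2033), (np.float64(0.004), 169), (np.float64(0.008), 32), (np.float64(0.012), 34), (np.float64(0.016), 211), (np.float64(0.02), 1224), (np.float64(0.024), 1265), (np.float64(0.028), 443), (np.float64(0.032), 134), (np.float64(0.036), 200), (np.float64(0.04), 62), (np.float64(0.044), 52), (np.float64(0.048), 333), (np.float64(0.052), 700), (np.float64(0.056), 219), (np.float64(0.06), 89), (np.float64(0.064), 186), (np.float64(0.068), 438), (np.float64(0.072), 376), (np.float64(0.076), 64), (np.float64(0.08), 15), (np.float64(0.088), 6), (np.float64(0.092), 18), (np.float64(0.096), 38), (np.float64(0.1), 27)]
```

View pics/c1.png

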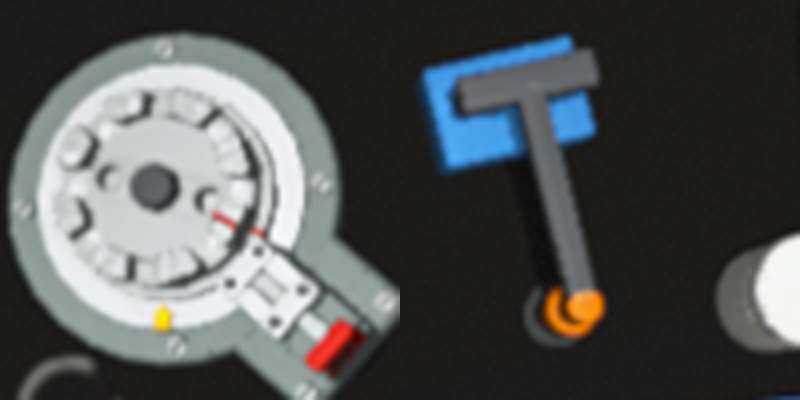

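Run:
```python
from h import *
s=load('top')
c=lambda x,y,z,ox=130,oy=185: np.round(at_z(s,ox+(x-1.5)/4,oy+(y-1.5)/4,z),4)
print('plinth',c(174,199,.024)); 
d=lambda x,y,z:c(x-400,y,z,375,205)
print('post',d(585,308,.092),'bar ends',d(460,97,.092),d(597,65,.092),'arm base',d(540,90,.092))
print('rest box', d(510,105,.04),'jar',at_z(s,478,277,.091))
P=cloud(s); 
def fitc(p):
    A=np.c_[2*p,np.ones(len(p))];x=np.linalg.lstsq(A,(p**2).sum(1),rcond=None)[0];return x[:2],np.sqrt(x[2]+x[:2]@x[:2])
# plinth colour contour? depth-based: pixels z>0.012 in region -> outer boundary
m=((P[...,2]>.012)).astype(np.uint8); m[:185]=0;m[300:]=0;m[:,:128]=0;m[:,235:]=0
cs,_=cv2.findContours(m,0,cv2.CHAIN_APPROX_NONE); k=max(cs,key=len).reshape(-1,2)
W=np.array([at_z(s,u,v,.024)[:2] for u,v in k]); cc=np.array(c(174,199,.024)[:2])
r=np.linalg.norm(W-cc,axis=1)
for _ in range(4):
    g=abs(np.linalg.norm(W-cc,axis=1)-.1)<.004; cc,R=fitc(W[g])
print(cc,R,g.sum())
# wrist start snapshot for extrinsics
w=snap('wrist'); st=arm.get_state(); T=np.eye(4);T[:3,:3]=st['orientation'];T[:3,3]=st['tcp_pos']
print(np.round(np.linalg.inv(T)@w['extrinsics'],3),w['fx'])
```

```text
plinth [0.553  0.2637 0.024 ]
post [ 0.4418 -0.3121  0.092 ] bar ends [ 0.5598 -0.2437  0.092 ] [ 0.5788 -0.3214  0.092 ] arm base [ 0.5642 -0.2889  0.092 ]
rest box [ 0.5639 -0.2804  0.04  ] jar [ 0.45307381 -0.44066028  0.091     ]
[0.55374617 0.26264304] 0.09813049673670202 204
[[ 0.001 -0.957 -0.289  0.074]
 [ 1.     0.001 -0.    -0.   ]
 [ 0.    -0.289  0.957 -0.142]
 [ 0.     0.     0.     1.   ]] 331.3493426559278
```

Run:
```python
from h import *
P=cloud(load('top')).reshape(-1,3)
for t in np.linspace(0,1,9):
    c=np.array([.153,.554])+t*np.array([.4,-.291]); g=np.linalg.norm(P[:,:2]-c,axis=1)<.12
    print(c.round(2),P[g,2].max().round(3) if g.any() else None)
g=(P[:,0]>.35)&(P[:,0]<.75)&(P[:,1]<.2)&(P[:,1]>-.2); print(P[g,2].max())
```

```text
[0.15 0.55] 0.302
[0.2  0.52] 0.302
[0.25 0.48] 0.302
[0.3  0.44] 0.024
[0.35 0.41] 0.024
[0.4  0.37] 0.064
[0.45 0.34] 0.078
[0.5 0.3] 0.082
[0.55 0.26] 0.082
1.2140510540768688
```

Call:
send_rows:
  series:
    - [0,0,0,0.06,-0.045,0,-1]
    - [0,0,0,0.12,-0.09,0,-1]
    - [0,0,0,0.18,-0.135,0,-1]
    - [0,0,0,0.25,-0.18,-0.01,-1]
    - [0,0,0,0.31,-0.225,-0.02,-1]
    - [0,0,0,0.37,-0.27,-0.03,-1]
    - [0,0,0,0.43,-0.315,-0.0375,-1]
    - [0,0,0,0.5,-0.3625,-0.0375,-1]
    - [0,0,0,0.5,-0.3625,-0.0375,-1]
    - [0,0,0,0.5,-0.3625,-0.0375,-1]

```text
time_s: 1.4
tcp_pos: [0.5525, 0.2639, 0.2007]
orientation: [[-0.964, 0.267, -0.002], [0.267, 0.964, -0.0], [0.002, -0.0, -1.0]]
contact_force: [-0.5, 0.0, 0.1]
grip_width: 0.998
finger_force: 0.0
```

Run:
```python
from h import *
s=snap('wrist'); im=s['pixels'][:,:,::-1]
u,v=proj(s,[.5537,.2632,.054])[0]; print(u,v,arm.get_state()['tcp_pos'])
# rectified top-down view of plane z: 2 px/mm? show crop enlarged
x0,y0=int(u)-160,int(v)-150; x0=max(0,min(x0,320)); y0=max(0,min(y0,180))
print(x0,y0); cv2.imwrite('pics/w1.png',cv2.resize(im[y0:y0+300,x0:x0+320],(640,600),interpolation=cv2.INTER_CUBIC))
```

```text
321.2208835869403 229.98874580247963 [0.55187082 0.26459648 0.20092626]
161 79
```

View pics/w1.png

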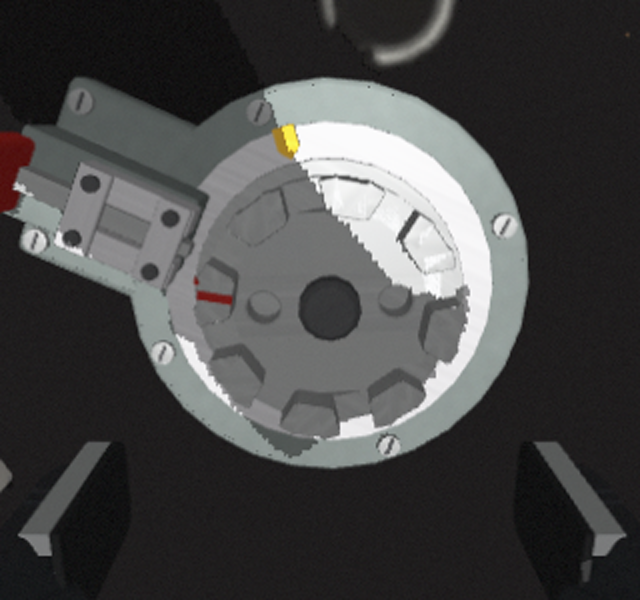

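Run:
```python
from h import *
s=load('wrist')
c=lambda x,y,z: at_z(s,161+(x-.5)/2,79+(y-.5)/2,z)
D=lambda x,y: at_d(s,161+(x-.5)/2,79+(y-.5)/2)
ha,hb=c(264,305,.054),c(396,298,.054); C=(ha+hb)/2
print('holes',ha,hb,np.linalg.norm(ha-hb),'C',C)
pl=np.array([c(*p,.024)[:2] for p in[(133,300),(527,280),(331,78),(331,467),(500,380),(470,140),(200,420)]])
A=np.c_[2*pl,np.ones(len(pl))];x=np.linalg.lstsq(A,(pl**2).sum(1),rcond=None)[0];print('plinth',x[:2],np.sqrt(x[2]+x[:2]@x[:2]))
# merlon-top outer points / depth fit
P=cloud(s).reshape(-1,3); g=(abs(P[:,2]-.072)<.0025)&(np.linalg.norm(P[:,:2]-C[:2],axis=1)<.066); print('merlon mean z',P[g,2].mean(),g.sum(),'centroid',P[g,:2].mean(0))
for n,p in dict(deck=(330,240),plinth=(150,260),hub=(330,307),ptr=(290,140)).items(): print(n,D(*p))
def ang(p): d=p[:2]-C[:2]; return np.degrees(np.arctan2(d[1],d[0])),np.linalg.norm(d)*1e3
print('red',ang(c(198,297,.072)),ang(c(231,298.5,.072)),'flange red',ang(c(196,282,.038)))
print('ptr tip',[ang(c(297,156,z)) for z in(.024,.03,.038)],'ptr base',[ang(c(283,130,z)) for z in(.024,.03)])
print('holes',ang(ha),ang(hb))
print('strap bolts',[ang(c(*p,.075)) for p in[(90,183),(72,238),(170,218),(150,271)]])
B=[c(*p,.075) for p in[(90,183),(72,238),(170,218),(150,271)]]
d=(B[0]+B[1]-B[2]-B[3])/2; print('key dir out',np.degrees(np.arctan2(d[1],d[0])),ang((B[0]+B[1]+B[2]+B[3])/4))
t=load('top');print('tab top',c(10,150,.1))
```

```text
holes [0.54799675 0.23813314 0.054     ] [0.56066913 0.29628792 0.054     ] 0.05951946935470366 C [0.55433294 0.26721053 0.054     ]
plinth [0.55639981 0.26717944] 0.09809401702663227
merlon mean z 0.0715784894875169 3699 centroid [0.55195728 0.26760535]
deck [0.52763317 0.27453612 0.053191  ]
plinth [0.51240129 0.20168446 0.07480191]
hub [0.55301117 0.26744053 0.06867172]
ptr [0.48216692 0.26833539 0.03083098]
red (np.float64(-112.16069819712564), np.float64(56.25974764360661)) (np.float64(-113.48123935020618), np.float64(42.366637873975726)) flange red (np.float64(-110.3251124344406), np.float64(63.22557067681311))
ptr tip [(np.float64(178.28070950175965), np.float64(64.35594406986569)), (np.float64(178.04418328596395), np.float64(64.51873482678066)), (np.float64(177.73067302030051), np.float64(64.73748945764743))] ptr base [(np.float64(-179.19681176162212), np.float64(77.3390894807857)), (np.float64(-179.43897356042098), np.float64(77.24487733686446))]
holes (np.float64(-102.29303351369607), np.float64(29.75973467735183)) (np.float64(77.70696648630394), np.float64(29.75973467735183))
strap bolts [(np.float64(-134.8642252992194), np.float64(110.39027586232834)), (np.float64(-122.38525819327296), np.float64(110.49215434472748)), (np.float64(-137.19656788463456), np.float64(76.353282925676)), (np.float64(-119.29845208961945), np.float64(76.84393340861442))]
key dir out -129.51594546227443 (np.float64(-128.45732816044517), np.float64(92.72603572652484))
tab top [0.45810333 0.17402588 0.1       ]
```

Call:
send_rows:
  series:
    - [0,0,0.05,-0.007,-0.07,0,-1]
    - [0,0,0.1,-0.014,-0.14,0,-1]
    - [0,0,0.15,-0.021,-0.21,0,-1]
    - [0,0,0.2,-0.028,-0.28,0,-1]
    - [0,0,0.25,-0.035,-0.35,0,-1]
    - [0,0,0.3,-0.042,-0.42,0,-1]
    - [0,0,0.35,-0.049,-0.49,0,-1]
    - [0,0,0.4,-0.056,-0.56,0,-1]
    - [0,0,0.45,-0.063,-0.63,0,-1]
    - [0,0,0.475,-0.07,-0.704,0,-1]
    - [0,0,0.475,-0.07,-0.704,0,-1]
    - [0,0,0.475,-0.07,-0.704,0,-1]
    - [0,0,0.475,-0.07,-0.704,0,-1]

```text
time_s: 3.08
tcp_pos: [0.497, -0.2966, 0.2015]
orientation: [[-0.973, -0.229, -0.0], [-0.229, 0.973, 0.001], [0.0, 0.001, -1.0]]
contact_force: [0.3, 0.1, 0.6]
grip_width: 1.002
finger_force: 0.0
```

Run:
```python
from h import *
s=snap('wrist'); im=s['pixels'][:,:,::-1]
st=arm.get_state(); print(st['tcp_pos'],st['joint_pos'].round(1))
cv2.imwrite('pics/w2.png',cv2.resize(im[40:440,100:540],(660,600),interpolation=cv2.INTER_CUBIC))
```

```text
[ 0.4971091  -0.29678169  0.20159375] [-38.8  18.9  -0.1  70.9   0.  -52. ]
```

View pics/w2.png

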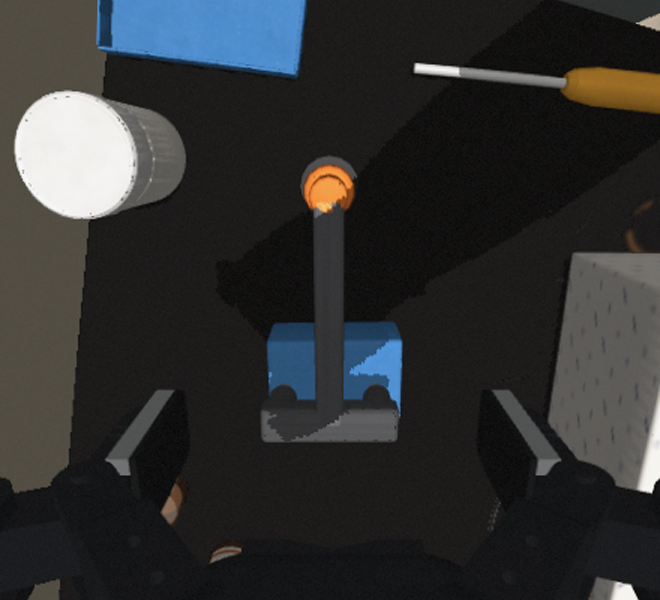

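Run:
```python
from h import *
s=load('wrist'); st=arm.get_state()
c=lambda x,y,z: at_z(s,100+(x-.5)/1.5,40+(y-.5)/1.5,z)
R=st['orientation'];t=st['tcp_pos']
def tool(p): return ((p-t)@R*1e3).round(1)
for n,p in dict(post=(329,186),arm1L=(314.5,240),arm1R=(343.5,240),arm2L=(314.5,390),arm2R=(343.5,390),BL=(262,441),BR=(397,441),TL=(262,408),TR=(397,408)).items():
    q=c(*p,.092); print(n,q.round(4),tool(q))
P=cloud(s).reshape(-1,3)
o=c(329,186,.092); b=(c(262,441,.092)+c(397,441,.092))/2; d=(o-b)[:2];print('dir',np.degrees(np.arctan2(*d[::-1])),np.linalg.norm(d))
# depth: points at arm/bar top
tl=(P-t)@R; g=(abs(P[:,2]-.092)<.004)&(abs(tl[:,0])<.16)&(abs(tl[:,1])<.045)
q=tl[g]*1e3
for lo in range(-100,80,10):
    k=q[(q[:,0]>=lo)&(q[:,0]<lo+10)]
    if len(k)>3: print(lo,len(k),np.percentile(k[:,1],[2,50,98]).round(1),k[:,2].mean().round(1))
print(np.percentile(q[:,0],[.5,99.5]))
```

```text
post [ 0.44  -0.312  0.092] [ 59.1  -1.8 109.6]
arm1L [ 0.4679 -0.3131  0.092 ] [ 32.1  -9.2 109.6]
arm1R [ 0.4645 -0.2987  0.092 ] [ 32.1   5.6 109.6]
arm2L [ 0.5502 -0.2946  0.092 ] [-52.1 -10.  109.6]
arm2R [ 0.5464 -0.2788  0.092 ] [-52.1   6.2 109.6]
BL [ 0.5891 -0.317   0.092 ] [-84.8 -40.8 109.6]
BR [ 0.5711 -0.2409  0.092 ] [-84.8  37.4 109.6]
TL [ 0.568 -0.321  0.092] [-63.4 -39.9 109.6]
TR [ 0.5504 -0.2466  0.092 ] [-63.4  36.6 109.6]
dir -166.7269187690984 0.14388099951119296
-90 520 [-39.4  -2.   36.2] 110.1
-80 948 [-39.9  -1.1  36.2] 110.0
-70 732 [-39.5  -2.   35.8] 110.6
-60 204 [-9.6 -1.9  5.7] 110.2
-50 211 [-9.5 -1.9  5.6] 110.0
-40 210 [-9.4 -1.9  5.5] 110.1
-30 218 [-9.2 -1.9  5.5] 110.0
-20 226 [-9.2 -1.9  5.4] 110.1
-10 237 [-9.9 -1.9  5.3] 110.1
0 243 [-9.8 -2.6  5.3] 110.0
10 242 [-9.7 -2.6  5.2] 110.0
20 255 [-9.6 -1.8  5.1] 109.9
30 262 [-9.5 -1.8  5.1] 110.0
40 297 [-10.1  -1.8   5.8] 110.1
50 328 [-11.1  -1.8   6.5] 110.0
60 74 [-8.5 -2.1  4.2] 110.2
[-86.01716483  61.68796879]
```

Call:
send_rows:
  series:
    - [0,0,0,0.0005,-0.00225,-0.05,-1]
    - [0,0,0,0.0005,-0.00225,-0.1,-1]
    - [0,0,0,0.0005,-0.00225,-0.14,-1]
    - [0,0,0,0.0005,-0.00225,-0.168,-1]
    - [0,0,0,0.0005,-0.00225,-0.168,-1]
    - [0,0,0,0.0005,-0.00225,-0.168,1]
    - [0,0,0,0.0005,-0.00225,-0.168,1]
    - [0,0,0,0.0005,-0.00225,-0.168,1]
    - [0,0,0,0.0005,-0.00225,-0.168,1]
    - [0,0,0,0.0005,-0.00225,-0.168,1]
    - [0,0,0,0.0005,-0.00225,-0.168,1]
    - [0,0,0,0.0005,-0.00225,-0.168,1]

```text
time_s: 4.62
tcp_pos: [0.4973, -0.3005, 0.0675]
orientation: [[-0.974, -0.227, 0.001], [-0.227, 0.974, 0.0], [-0.001, 0.0, -1.0]]
contact_force: [-1.5, 3.4, 5.4]
grip_width: 0.172
finger_force: 61.8
```

Call:
send_rows:
  series:
    - [0,0,0,0,0,0.015,1]
    - [0,0,0,0,0,0.04,1]
    - [0,0,0,0,0,0.08,1]
    - [0,0,0,0,0,0.12,1]
    - [0,0,0,0,0,0.16,1]
    - [0,0,0,0,0,0.19,1]
    - [0,0,0,0,0,0.19,1]
    - [0,0,0,0,0,0.19,1]

```text
time_s: 5.62
tcp_pos: [0.4963, -0.3002, 0.2172]
orientation: [[-0.974, -0.227, -0.002], [-0.227, 0.974, 0.002], [0.002, 0.002, -1.0]]
contact_force: [-0.3, -0.9, -7.2]
grip_width: 0.173
finger_force: 60.3
```

```bash
cat > sp.py <<'E'
from h import *
def spanner(pr=True):
    s=snap('wrist'); st=arm.get_state(); R=st['orientation'];t=st['tcp_pos']
    tl=((cloud(s).reshape(-1,3)-t)@R)*1e3
    g=(tl[:,2]>-45)&(tl[:,2]<-5)&(abs(tl[:,0])<150)&(abs(tl[:,1])<42); q=tl[g]
    for lo in range(-100,80,10):
        k=q[(q[:,0]>=lo)&(q[:,0]<lo+10)]
        if len(k)>10: print(lo,len(k),np.percentile(k[:,1],[2,50,98]).round(1),'z',np.percentile(k[:,2],[10,50,90]).round(1))
    b=q[(q[:,0]<-60)&(abs(q[:,1])>12)&(abs(q[:,2]-np.median(q[q[:,0]<-70,2]))<3)]
    print('bar x',np.percentile(b[:,0],[1,99]),'y',np.percentile(b[:,1],[1,99]),'xmax',np.percentile(q[:,0],99.8))
    print(t,st['contact_force'],st['finger_force'])
E
python3 -c "
from sp import *
spanner()"
```

```text
-40 427 [-7.9  0.   7.6] z [-25.2 -24.5 -23.7]
-30 708 [-7.7  0.   7.8] z [-25.2 -24.5 -23.7]
-20 761 [-8.1 -0.4  7.7] z [-25.5 -24.7 -23.8]
-10 1121 [-9.3  0.   8.9] z [-37.7 -25.1 -24.1]
0 2308 [-25.7   0.   25.7] z [-41.5 -25.  -15.1]
10 2585 [-19.   -0.4  18.7] z [-42.8 -25.1 -16. ]
20 974 [-8.1 -0.4  7.2] z [-25.5 -24.7 -23.8]
30 1067 [-8.  -0.4  7.1] z [-25.5 -24.7 -23.8]
40 1163 [-8.2 -0.4  7.4] z [-25.5 -24.7 -23.9]
50 1439 [-9.4 -0.4  8.2] z [-25.6 -24.8 -23.8]
60 414 [-6.5 -0.4  6. ] z [-25.3 -23.9 -11.6]
  return _methods._mean(a, axis=axis, dtype=dtype,
  ret = ret.dtype.type(ret / rcount)
Traceback (most recent call last):
  File "sp.py", line 10, in spanner
    print('bar x',np.percentile(b[:,0],[1,99]),'y',np.percentile(b[:,1],[1,99]),'xmax',np.percentile(q[:,0],99.8))
                  ~~~~~~~~~~~~~^^^^^^^^^^^^^^^
IndexError: index -1 is out of bounds for axis 0 with size 0
```

Call:
send_rows:
  series:
    - [0,0,-0.02,-0.001,0.03,0,1]
    - [0,0,-0.06,-0.002,0.08,0,1]
    - [0,0,-0.1,-0.004,0.14,0,1]
    - [0,0,-0.14,-0.005,0.2,0,1]
    - [0,0,-0.18,-0.006,0.26,0,1]
    - [0,0,-0.21,-0.008,0.32,0,1]
    - [0,0,-0.24,-0.009,0.38,0,1]
    - [0,0,-0.27,-0.01,0.44,0,1]
    - [0,0,-0.3,-0.012,0.5,0,1]
    - [0,0,-0.33,-0.014,0.56,0,1]
    - [0,0,-0.36,-0.015,0.62,0,1]
    - [0,0,-0.39,-0.017,0.67,0,1]
    - [0,0,-0.41,-0.018,0.71,0,1]
    - [0,0,-0.423,-0.0185,0.729,0,1]
    - [0,0,-0.423,-0.0185,0.729,-0.04,1]
    - [0,0,-0.423,-0.0185,0.729,-0.08,1]
    - [0,0,-0.423,-0.0185,0.729,-0.12,1]
    - [0,0,-0.423,-0.0185,0.729,-0.12,1]
    - [0,0,-0.423,-0.0185,0.729,-0.12,1]

```text
time_s: 8.05
tcp_pos: [0.4824, 0.2826, 0.1232]
orientation: [[-0.977, 0.213, -0.0], [0.213, 0.977, 0.0], [0.0, 0.0, -1.0]]
contact_force: [-0.2, -0.4, -6.4]
grip_width: 0.175
finger_force: 60.4
```

Run:
```python
from h import *
s=snap('side'); im=s['pixels'][:,:,::-1]; w=snap('wrist')['pixels'][:,:,::-1]
u,v=proj(s,[.554,.267,.06])[0]; x0,y0=int(u)-70,int(v)-75; print(x0,y0)
a=cv2.resize(im[y0:y0+125,x0:x0+125],(500,500),interpolation=cv2.INTER_CUBIC)
b=cv2.resize(w[0:240,200:440],(300,300)); b=np.vstack([b,np.zeros((200,300,3),np.uint8)])
cv2.imwrite('pics/s2.png',np.hstack([a,b]))
st=arm.get_state();print(st['tcp_pos'],st['orientation'].round(4).tolist(),st['joint_pos'].round(1))
R=st['orientation'];t=st['tcp_pos']
for e in(30,-30): 
    print('tip px',proj(s,t+R@np.array([-.0746,e/1e3,.0275]))[0]-[x0,y0])
print('hole px',proj(s,np.array([[.548,.2381,.054],[.5607,.2963,.054]]))-[x0,y0])
```

```text
203 323
[0.48341428 0.28299202 0.12441384] [[-0.9771, 0.2128, 0.0024], [0.2128, 0.9771, 0.0011], [-0.0021, 0.0016, -1.0]] [ 22.1  19.3 -10.9  59.7   0.   34.4]
tip px [57.79867479 77.03141351]
tip px [75.30651449 46.80530429]
hole px [[78.38553847 63.04227664]
 [61.81761042 92.77785047]]
```

View pics/s2.png

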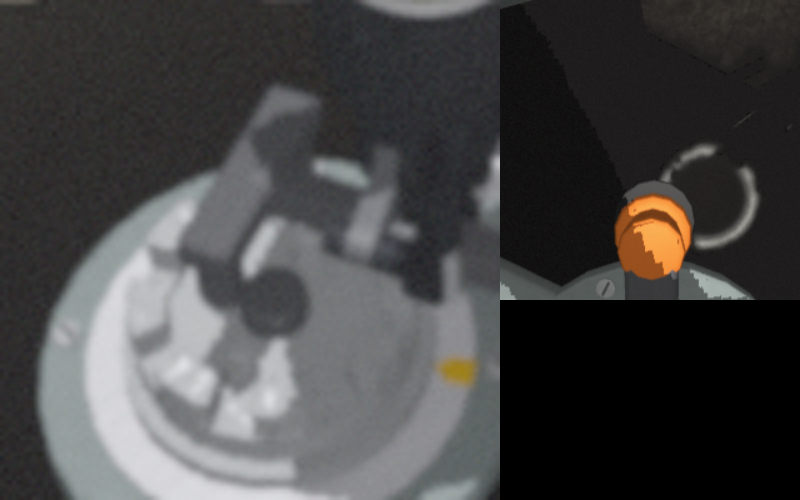

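Run:
```python
from h import *
s=load('wrist'); st=arm.get_state();R=st['orientation'];t=st['tcp_pos'];print(t)
z=t[2]+.0247
for p in[(651,249),(651,279),(651,218),(621,249),(682,249)]:
    print(p,((at_z(s,200+(p[0]-500-.4)/1.25,(p[1]-.4)/1.25,z)-t)@R*1e3).round(1))
im=s['pixels'][150:215,270:370]; 
P=cloud(s); tl=(P-t)@R*1e3
o=(s['pixels'][...,0].astype(int)-s['pixels'][...,2]>60)&(abs(tl[...,2]+24.7)<3); q=tl[o]; print(len(q),q.min(0),q.max(0),np.median(q,0))
```

```text
[0.48341428 0.28299202 0.12441384]
(651, 249) [ 54.8  -0.6 -24.8]
(651, 279) [ 46.1  -0.6 -24.8]
(651, 218) [ 63.5  -0.6 -24.8]
(621, 249) [ 54.8  -9.1 -24.8]
(682, 249) [ 54.8   8.3 -24.8]
2099 [ 33.13910257 -10.11022472 -26.24818658] [ 63.73252989   9.39552125 -21.71315739] [ 54.90618609  -0.38080048 -24.08955744]
```

Call:
send_rows:
  series:
    - [0,0,0,-0.002,0.001,-0.02,1]
    - [0,0,0,-0.002,0.001,-0.04,1]
    - [0,0,0,-0.002,0.001,-0.05,1]
    - [0,0,0,-0.002,0.001,-0.054,1]
    - [0,0,0,-0.002,0.001,-0.058,1]
    - [0,0,0,-0.002,0.001,-0.058,1]

```text
time_s: 8.9
tcp_pos: [0.4808, 0.2834, 0.0765]
orientation: [[-0.977, 0.213, 0.0], [0.213, 0.977, 0.0], [-0.0, 0.0, -1.0]]
contact_force: [0.2, -0.6, -6.2]
grip_width: 0.177
finger_force: 60.3
```

Call:
send_rows:
  series:
    - [0,0,0,0,0,-0.004,1]
    - [0,0,0,0,0,-0.008,1]
    - [0,0,0,0,0,-0.0115,1]
    - [0,0,0,0,0,-0.0115,1]

```text
time_s: 9.4
tcp_pos: [0.4808, 0.2835, 0.0676]
orientation: [[-0.977, 0.213, 0.0], [0.213, 0.977, 0.0], [-0.0, 0.0, -1.0]]
contact_force: [-1.8, 0.8, -4.5]
grip_width: 0.174
finger_force: 60.8
```

Call:
send_rows:
  series:
    - [0,0,0,0,0,-0.001,1]
    - [0,0,0,0,0,-0.001,0.3]
    - [0,0,0,0,0,-0.001,0.2]
    - [0,0,0,0,0,-0.001,0.2]
    - [0,0,0,0,0,0.03,0.2]
    - [0,0,0,0,0,0.08,0.2]
    - [0,0,0,0,0,0.13,0.2]
    - [0,0,0,0,0,0.16,0.2]
    - [0,0,0,0,0,0.16,0.2]
    - [0,0,0,0,0,0.16,0.2]

```text
time_s: 10.65
tcp_pos: [0.4804, 0.2832, 0.1944]
orientation: [[-0.977, 0.213, -0.001], [0.213, 0.977, -0.0], [0.001, -0.001, -1.0]]
contact_force: [-0.6, -0.9, -0.0]
grip_width: 0.399
finger_force: 0.0
```

Run:
```python
from h import *
s=snap('wrist'); im=s['pixels'][:,:,::-1]; t=arm.get_state()['tcp_pos']; print(t)
P=cloud(s); C=np.array([.5543,.2672])
cv2.imwrite('pics/w3.png',im)
tp=load('top'); 
print('ring (top)',at_z(tp,147,287,.003))
PT=cloud(tp); m=np.zeros((480,640),bool); m[270:305,130:165]=1
g=m&(tp['pixels'].min(-1)>80)&(PT[...,2]<.1); q=PT[g]; print(len(q),q.min(0),q.max(0),np.percentile(q[:,2],[5,50,95]))
m=(PT[...,1]>.38)&(PT[...,1]<.6)&(PT[...,0]>.3)&(PT[...,0]<.7)&(PT[...,2]>.012)&(PT[...,2]<.4); print('machine ymin',np.percentile(PT[m][:,1],[0,1,5]), 'z',np.percentile(PT[m][:,2],[50,99]))
```

```text
[0.48004602 0.28306964 0.19394678]
ring (top) [0.42786962 0.32701914 0.003     ]
124 [ 0.39922634  0.28108838 -0.00529612] [0.46802864 0.35858053 0.02703289] [-0.00362405  0.00157588  0.02462551]
machine ymin [0.43110421 0.45858765 0.47110686] z [0.01789298 0.13458131]
```

View pics/w3.png

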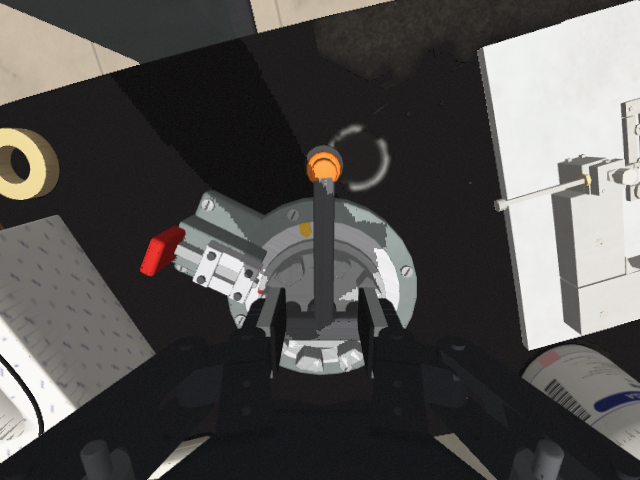

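Run:
```python
from h import *
s=load('wrist')
for p in[(484,50),(500,180),(527,345),(501,206),(530,198),(560,165),(566,240),(600,160),(540,390)]: print(p,at_d(s,*p).round(3))
P=cloud(s); g=(P[...,2]>.03)&(P[...,1]>.40)&(P[...,0]>.35)&(P[...,0]<.72)&(P[...,2]<.3);v,u=np.nonzero(g)
q=P[g]
for x in np.arange(.4,.72,.03):
    k=q[(q[:,0]>=x)&(q[:,0]<x+.03)]
    if len(k): i=k[:,1].argmin(); print(x.round(2),k[i].round(3),'>.08:',k[k[:,2]>.08][:,1].min().round(3) if (k[:,2]>.08).any() else None)
# post pose, hole-line refined
C=np.array([.5543,.2672]); t=arm.get_state()['tcp_pos']
a=at_z(s,323,172,.092); b=at_z(s,324,320,.092); print('post top',a,'arm pt',b,'yaw post',np.degrees(np.arctan2(a[1]-C[1],a[0]-C[0])),np.linalg.norm(a[:2]-C))
d=at_d(s,158,250);print('tab',d)
```

```text
(484, 50) [0.36  0.456 0.014]
(500, 180) [0.479 0.465 0.006]
(527, 345) [0.673 0.482 0.014]
(501, 206) [0.489 0.436 0.064]
(530, 198) [0.489 0.463 0.06 ]
(560, 165) [0.473 0.512 0.028]
(566, 240) [0.541 0.506 0.044]
(600, 160) [0.47  0.529 0.054]
(540, 390) [0.48  0.341 0.268]
0.46 [0.488 0.434 0.056] >.08: 0.517
0.49 [0.493 0.434 0.057] >.08: None
0.52 [0.523 0.503 0.045] >.08: None
0.55 [0.551 0.506 0.042] >.08: None
0.58 [0.581 0.508 0.036] >.08: None
0.61 [0.611 0.512 0.031] >.08: None
0.64 [0.64  0.515 0.038] >.08: None
0.67 [0.7   0.493 0.079] >.08: 0.493
0.7 [0.716 0.481 0.031] >.08: 0.487
post top [0.42823228 0.29551668 0.092     ] arm pt [0.54643145 0.27086329 0.092     ] yaw post 167.34062150078174 0.1292087608433489
tab [0.45735238 0.16117059 0.10018854]
```

Call:
send_rows:
  series:
    - [0,0,0.15,-0.01,-0.005,0,1]
    - [0,0,0.3,-0.022,-0.01,0,1]
    - [0,0,0.45,-0.034,-0.015,0,1]
    - [0,0,0.6,-0.046,-0.02,0,1]
    - [0,0,0.75,-0.058,-0.026,0,1]
    - [0,0,0.9,-0.07,-0.032,0,1]
    - [0,0,1,-0.0771,-0.0346,0,1]

```text
time_s: 11.58
tcp_pos: [0.4177, 0.2551, 0.1938]
orientation: [[-0.67, -0.742, -0.003], [-0.742, 0.67, -0.001], [0.003, 0.001, -1.0]]
contact_force: [0.1, 1.0, -0.7]
grip_width: -0.001
finger_force: 0.0
```

Call:
send_rows:
  series:
    - [0,0,0.16,0,0,-0.01,1]
    - [0,0,0.32,0,0,-0.03,1]
    - [0,0,0.48,0,0,-0.06,1]
    - [0,0,0.5,0,0,-0.11,1]
    - [0,0,0.5,0,0,-0.16,1]
    - [0,0,0.5,0,0,-0.1925,1]
    - [0,0,0.5,0,0,-0.1925,1]
    - [0,0,0.5,0,0,-0.1925,1]

```text
time_s: 12.58
tcp_pos: [0.4191, 0.2557, 0.0416]
orientation: [[-0.213, -0.977, -0.0], [-0.977, 0.213, -0.0], [0.0, 0.0, -1.0]]
contact_force: [0.2, -0.7, 0.5]
grip_width: -0.003
finger_force: 0.0
```

```bash
cat > push.py <<'E'
import sys; from h import *
# rows for arc: phi list; relative to current commanded pose approx (measured avg)
C=np.array([.5543,.2672])
def pose(phi,off=.026,r=.130):
    a=np.radians(phi);u=np.array([np.cos(a),np.sin(a)]);t=np.array([-u[1],u[0]]);return C+r*u+off*t
def rows(phis,off=.026,r=.130,z=.040):
    st=arm.get_state();p=st['tcp_pos'];yaw=np.degrees(np.arctan2(st['orientation'][1,0],st['orientation'][0,0]))%360
    print('now',p.round(4),round(yaw,2))
    for f in phis:
        d=pose(f,off,r)-p[:2]; print(f,[0,0,round((f+90-yaw)/60,3),round(d[0]/.8,4),round(d[1]/.8,4),round((z-p[2])/.8,4),1])
E
python3 -c "
from push import *
rows(np.arange(167.5,108,-4))
"
```

```text
now [0.4191 0.2557 0.0416] 257.72
167.5 [0, 0, np.float64(-0.004), np.float64(0.0033), np.float64(0.0178), np.float64(-0.002), 1]
163.5 [0, 0, np.float64(-0.07), np.float64(0.0039), np.float64(0.0293), np.float64(-0.002), 1]
159.5 [0, 0, np.float64(-0.137), np.float64(0.0054), np.float64(0.0408), np.float64(-0.002), 1]
155.5 [0, 0, np.float64(-0.204), np.float64(0.0076), np.float64(0.0522), np.float64(-0.002), 1]
151.5 [0, 0, np.float64(-0.27), np.float64(0.0107), np.float64(0.0633), np.float64(-0.002), 1]
147.5 [0, 0, np.float64(-0.337), np.float64(0.0145), np.float64(0.0742), np.float64(-0.002), 1]
143.5 [0, 0, np.float64(-0.404), np.float64(0.019), np.float64(0.0849), np.float64(-0.002), 1]
139.5 [0, 0, np.float64(-0.47), np.float64(0.0243), np.float64(0.0952), np.float64(-0.002), 1]
135.5 [0, 0, np.float64(-0.537), np.float64(0.0303), np.float64(0.1051), np.float64(-0.002), 1]
131.5 [0, 0, np.float64(-0.604), np.float64(0.037), np.float64(0.1145), np.float64(-0.002), 1]
127.5 [0, 0, np.float64(-0.67), np.float64(0.0443), np.float64(0.1235), np.float64(-0.002), 1]
123.5 [0, 0, np.float64(-0.737), np.float64(0.0522), np.float64(0.1319), np.float64(-0.002), 1]
119.5 [0, 0, np.float64(-0.804), np.float64(0.0607), np.float64(0.1398), np.float64(-0.002), 1]
115.5 [0, 0, np.float64(-0.87), np.float64(0.0697), np.float64(0.147), np.float64(-0.002), 1]
111.5 [0, 0, np.float64(-0.937), np.float64(0.0792), np.float64(0.1536), np.float64(-0.002), 1]
```

Push the first part of the arc, stopping early to check force and the spanner's seating.

Call:
send_rows:
  series:
    - [0,0,-0.004,0.0033,0.0178,-0.002,1]
    - [0,0,-0.035,0.0036,0.0235,-0.002,1]
    - [0,0,-0.07,0.0039,0.0293,-0.002,1]
    - [0,0,-0.103,0.0046,0.035,-0.002,1]
    - [0,0,-0.137,0.0054,0.0408,-0.002,1]
    - [0,0,-0.17,0.0065,0.0465,-0.002,1]
    - [0,0,-0.204,0.0076,0.0522,-0.002,1]
    - [0,0,-0.237,0.0091,0.0578,-0.002,1]
    - [0,0,-0.27,0.0107,0.0633,-0.002,1]
    - [0,0,-0.27,0.0107,0.0633,-0.002,1]

```text
time_s: 13.82
tcp_pos: [0.4285, 0.3069, 0.0407]
orientation: [[-0.477, -0.879, 0.002], [-0.879, 0.477, -0.0], [-0.001, -0.002, -1.0]]
contact_force: [0.2, -3.1, 0.8]
grip_width: -0.0
finger_force: 1.1
```

```bash
cat > look.py <<'E'
from h import *
C=np.array([.5543,.2672])
def warp(s,z,W=300,k=2,half=.15):
    g=np.linspace(-half,half,W*k); 
    X,Y=np.meshgrid(g,g); # image right = -y, down = -x
    pts=np.stack([C[0]-Y,C[1]-X,np.full_like(X,z)],-1).reshape(-1,3)
    m=proj(s,pts).astype(np.float32).reshape(W*k,W*k,2)
    return cv2.remap(s['pixels'][:,:,::-1],m,None,cv2.INTER_CUBIC)
E
python3 - <<'E'
from look import *
s=snap('wrist'); t=snap('top')
a=cv2.resize(s['pixels'][:,:,::-1],(480,360)); b=cv2.resize(warp(t,.072,half=.1),(320,320))
cv2.imwrite('pics/p1.png',np.hstack([a,np.vstack([b,np.zeros((40,320,3),np.uint8)])]))
print(arm.get_state()['contact_force'])
E
```

```text
[ 0.44848893 -1.5122872   0.27103481]
```

View pics/p1.png

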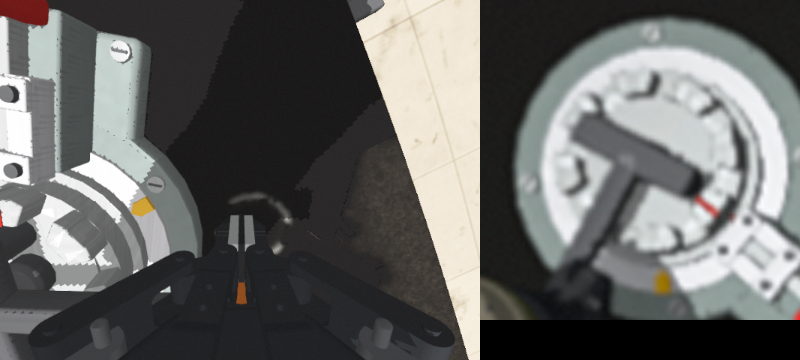

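```bash
cat >> look.py <<'E'
def red(n,s=None,z=.072,c=C):
    s=s if s is not None else snap(n)
    hsv=cv2.cvtColor(s['pixels'],cv2.COLOR_RGB2HSV).astype(int)
    m=((hsv[...,0]<8)|(hsv[...,0]>172))&(hsv[...,1]>110)&(hsv[...,2]>60)
    v,u=np.nonzero(m)
    if len(u)==0: print(n,'no red'); return
    q=np.array([at_z(s,a,b,z)[:2] for a,b in zip(u,v)])-c
    r=np.hypot(*q.T); g=(r>.036)&(r<.058); a=np.degrees(np.arctan2(q[:,1],q[:,0]))%360
    if g.any(): print(n,g.sum(),'red ang',np.median(a[g]).round(2),'r',r[g].min().round(3),r[g].max().round(3))
    else: print(n,'none in ring')
E
python3 - <<'E'
from look import *
red('top',load('top')); red('wrist',load('wrist'))
red('top',load('top'),c=np.array([.5537,.2628]))
from push import *
rows(np.r_[151.5:99:-3],z=.041)
E
```

```text
top 6 red ang 235.49 r 0.044 0.057
wrist 48 red ang 233.5 r 0.041 0.051
top 6 red ang 233.09 r 0.04 0.053
now [0.4281 0.307  0.0404] 241.57
151.5 [0, 0, np.float64(-0.001), np.float64(-0.0005), np.float64(-0.0008), np.float64(0.0008), 1]
148.5 [0, 0, np.float64(-0.051), np.float64(0.0022), np.float64(0.0074), np.float64(0.0008), 1]
145.5 [0, 0, np.float64(-0.101), np.float64(0.0054), np.float64(0.0155), np.float64(0.0008), 1]
142.5 [0, 0, np.float64(-0.151), np.float64(0.0091), np.float64(0.0233), np.float64(0.0008), 1]
139.5 [0, 0, np.float64(-0.201), np.float64(0.0131), np.float64(0.031), np.float64(0.0008), 1]
136.5 [0, 0, np.float64(-0.251), np.float64(0.0175), np.float64(0.0385), np.float64(0.0008), 1]
133.5 [0, 0, np.float64(-0.301), np.float64(0.0223), np.float64(0.0457), np.float64(0.0008), 1]
130.5 [0, 0, np.float64(-0.351), np.float64(0.0275), np.float64(0.0527), np.float64(0.0008), 1]
127.5 [0, 0, np.float64(-0.401), np.float64(0.0331), np.float64(0.0593), np.float64(0.0008), 1]
124.5 [0, 0, np.float64(-0.451), np.float64(0.0389), np.float64(0.0657), np.float64(0.0008), 1]
121.5 [0, 0, np.float64(-0.501), np.float64(0.0452), np.float64(0.0718), np.float64(0.0008), 1]
118.5 [0, 0, np.float64(-0.551), np.float64(0.0517), np.float64(0.0775), np.float64(0.0008), 1]
115.5 [0, 0, np.float64(-0.601), np.float64(0.0585), np.float64(0.0829), np.float64(0.0008), 1]
112.5 [0, 0, np.float64(-0.651), np.float64(0.0656), np.float64(0.0879), np.float64(0.0008), 1]
109.5 [0, 0, np.float64(-0.701), np.float64(0.0729), np.float64(0.0925), np.float64(0.0008), 1]
106.5 [0, 0, np.float64(-0.751), np.float64(0.0805), np.float64(0.0968), np.float64(0.0008), 1]
103.5 [0, 0, np.float64(-0.801), np.float64(0.0882), np.float64(0.1006), np.float64(0.0008), 1]
100.5 [0, 0, np.float64(-0.851), np.float64(0.0962), np.float64(0.1041), np.float64(0.0008), 1]
```

Call:
send_rows:
  series:
    - [0,0,-0.051,0.0022,0.0074,0.0008,1]
    - [0,0,-0.101,0.0054,0.0155,0.0008,1]
    - [0,0,-0.151,0.0091,0.0233,0.0008,1]
    - [0,0,-0.201,0.0131,0.031,0.0008,1]
    - [0,0,-0.251,0.0175,0.0385,0.0008,1]
    - [0,0,-0.301,0.0223,0.0457,0.0008,1]
    - [0,0,-0.351,0.0275,0.0527,0.0008,1]
    - [0,0,-0.401,0.0331,0.0593,0.0008,1]
    - [0,0,-0.451,0.0389,0.0657,0.0008,1]
    - [0,0,-0.501,0.0452,0.0718,0.0008,1]
    - [0,0,-0.551,0.0517,0.0775,0.0008,1]
    - [0,0,-0.601,0.0585,0.0829,0.0008,1]
    - [0,0,-0.651,0.0656,0.0879,0.0008,1]
    - [0,0,-0.701,0.0729,0.0925,0.0008,1]
    - [0,0,-0.751,0.0805,0.0968,0.0008,1]
    - [0,0,-0.801,0.0882,0.1006,0.0008,1]
    - [0,0,-0.851,0.0962,0.1041,0.0008,1]
    - [0,0,-0.851,0.0962,0.1041,0.0008,1]

```text
time_s: 16.18
tcp_pos: [0.5031, 0.3904, 0.0403]
orientation: [[-0.983, -0.183, -0.003], [-0.183, 0.983, 0.001], [0.002, 0.002, -1.0]]
contact_force: [-5.2, 0.5, 3.7]
grip_width: -0.003
finger_force: 2.5
```

Run:
```python
from look import *
red('top'); red('wrist'); red('side')
print(arm.get_state()['contact_force'])
from push import *
rows(np.r_[100.5:80:-2],z=.041)
```

```text
top 6 red ang 186.44 r 0.045 0.056
wrist 8 red ang 182.78 r 0.04 0.043
side none in ring
[-4.80095024  0.68957519  2.40139075]
now [0.5031 0.3904 0.0403] 190.58
100.5 [0, 0, np.float64(-0.001), np.float64(0.0024), np.float64(-0.0001), np.float64(0.0008), 1]
98.5 [0, 0, np.float64(-0.035), np.float64(0.0078), np.float64(0.0019), np.float64(0.0008), 1]
96.5 [0, 0, np.float64(-0.068), np.float64(0.0133), np.float64(0.0038), np.float64(0.0008), 1]
94.5 [0, 0, np.float64(-0.101), np.float64(0.0188), np.float64(0.0055), np.float64(0.0008), 1]
92.5 [0, 0, np.float64(-0.135), np.float64(0.0244), np.float64(0.0069), np.float64(0.0008), 1]
90.5 [0, 0, np.float64(-0.168), np.float64(0.03), np.float64(0.0082), np.float64(0.0008), 1]
88.5 [0, 0, np.float64(-0.201), np.float64(0.0357), np.float64(0.0093), np.float64(0.0008), 1]
86.5 [0, 0, np.float64(-0.235), np.float64(0.0414), np.float64(0.0102), np.float64(0.0008), 1]
84.5 [0, 0, np.float64(-0.268), np.float64(0.0472), np.float64(0.0109), np.float64(0.0008), 1]
82.5 [0, 0, np.float64(-0.301), np.float64(0.0529), np.float64(0.0114), np.float64(0.0008), 1]
80.5 [0, 0, np.float64(-0.335), np.float64(0.0587), np.float64(0.0116), np.float64(0.0008), 1]
```

Call:
send_rows:
  series:
    - [0,0,-0.035,0.0078,0.0019,0.0008,1]
    - [0,0,-0.068,0.0133,0.0038,0.0008,1]
    - [0,0,-0.101,0.0188,0.0055,0.0008,1]
    - [0,0,-0.135,0.0244,0.0069,0.0008,1]
    - [0,0,-0.168,0.03,0.0082,0.0008,1]
    - [0,0,-0.201,0.0357,0.0093,0.0008,1]
    - [0,0,-0.201,0.0357,0.0093,0.0008,1]
    - [0,0,-0.201,0.0357,0.0093,0.0008,1]

```text
time_s: 17.32
tcp_pos: [0.5327, 0.3974, 0.0408]
orientation: [[-1.0, 0.027, -0.001], [0.027, 1.0, 0.001], [0.001, 0.0, -1.0]]
contact_force: [-3.4, 2.0, -1.1]
grip_width: 0.002
finger_force: 1.7
```

Run:
```python
from look import *
red('top'); red('wrist'); 
s=load('top'); a=warp(s,.072,half=.1)
w=load('wrist')['pixels'][:,:,::-1]
cv2.imwrite('pics/p2.png',np.hstack([a[:,150:],cv2.resize(w[:,:160],(200,600))]) if 0 else a)
print(arm.get_state()['contact_force'])
# slot edges from depth in wrist frame: merlon-top angles via polar histogram
for n in('wrist','top','side'):
    s=load(n) if n!='side' else snap('side')
    P=cloud(s).reshape(-1,3); q=P[:,:2]-C; r=np.hypot(*q.T); g=(r>.046)&(r<.056)&(P[:,2]>.064)&(P[:,2]<.080)
    g2=(r>.046)&(r<.056)&(P[:,2]>.045)&(P[:,2]<.060)
    a=np.degrees(np.arctan2(q[:,1],q[:,0]))%45
    # phase of 8-fold
    ph=lambda m:(np.degrees(np.angle(np.exp(1j*np.radians(a[m]*8)).mean()))/8%45,abs(np.exp(1j*np.radians(a[m]*8)).mean()),m.sum())
    print(n,'merlon phase',ph(g),'slot phase',ph(g2))
```

```text
top 6 red ang 173.82 r 0.045 0.054
wrist 113 red ang 169.98 r 0.04 0.055
[-4.83959448  2.84480832 -1.12249345]
wrist merlon phase (np.float64(32.98303867860599), np.float64(0.3971013563137618), np.int64(3591)) slot phase (np.float64(12.87480000745044), np.float64(0.14328198611087828), np.int64(4363))
top merlon phase (np.float64(35.712470464386186), np.float64(0.4303916472433811), np.int64(325)) slot phase (np.float64(13.75904383275856), np.float64(0.7598762207582513), np.int64(180))
side merlon phase (np.float64(35.661241998952605), np.float64(0.41613102313167594), np.int64(268)) slot phase (np.float64(17.5821713729991), np.float64(0.24183247881137448), np.int64(200))
```

View pics/p2.png

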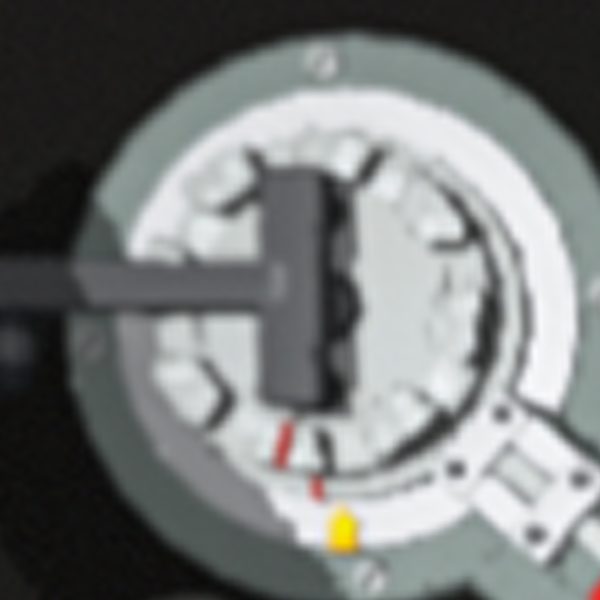

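Run:
```python
from push import *
for f in(86.5,84.5,83,82.2): print(f,(f-88.5)/60,((pose(f)-pose(88.5))/.8).round(4))
```

```text
86.5 -0.03333333333333333 [0.0057 0.0009]
84.5 -0.06666666666666667 [0.0115 0.0016]
83 -0.09166666666666666 [0.0158 0.002 ]
82.2 -0.10499999999999995 [0.0181 0.0021]
```

Call:
send_rows:
  series:
    - [0,0,-0.033,0.0057,0.0009,0,1]
    - [0,0,-0.067,0.0115,0.0016,0,1]
    - [0,0,-0.092,0.0158,0.002,0,1]
    - [0,0,-0.1,0.0172,0.0021,0,1]
    - [0,0,-0.1,0.0172,0.0021,0,1]
    - [0,0,-0.1,0.0172,0.0021,0,1]

```text
time_s: 18.23
tcp_pos: [0.5472, 0.3985, 0.0411]
orientation: [[-0.991, 0.132, 0.001], [0.132, 0.991, -0.0], [-0.001, -0.0, -1.0]]
contact_force: [-1.9, 2.3, -1.4]
grip_width: 0.004
finger_force: 1.2
```

Run:
```python
from look import *
red('top'); red('wrist'); red('wrist')
st=arm.get_state(); print(st['contact_force'],st['tcp_pos'])
```

```text
top 4 red ang 166.91 r 0.046 0.053
wrist 185 red ang 163.84 r 0.04 0.055
wrist 186 red ang 163.86 r 0.04 0.055
[-1.56125066  0.34925262 -1.37263732] [0.5471474  0.39850221 0.04111393]
```

Call:
send_rows:
  series:
    - [0,0,0,-0.02,0.003,0,1]
    - [0,0,0,-0.0375,0.005,0,1]
    - [0,0,0,-0.0375,0.005,0.06,1]
    - [0,0,0,-0.0375,0.005,0.12,1]
    - [0,0,0.1,-0.04,0,0.18,1]
    - [0,0,0.25,-0.05,-0.05,0.199,1]
    - [0,0,0.4,-0.065,-0.11,0.199,1]
    - [0,0,0.55,-0.08,-0.17,0.199,1]
    - [0,0,0.7,-0.1,-0.23,0.199,1]
    - [0,0,0.85,-0.12,-0.29,0.199,1]
    - [0,0,0.977,-0.1328,-0.339,0.199,1]
    - [0,0,0.977,-0.1328,-0.339,0.199,1]
    - [0,0,0.977,-0.1328,-0.339,0.199,1]

```text
time_s: 20.0
tcp_pos: [0.4406, 0.1278, 0.2006]
orientation: [[-0.63, -0.777, 0.001], [-0.777, 0.63, 0.0], [-0.001, -0.001, -1.0]]
contact_force: [-0.3, 0.1, -0.6]
grip_width: 0.005
finger_force: 0.0
```

Run:
```python
from look import *
s=snap('wrist'); red('wrist',s); red('top')
st=arm.get_state(); print(st['tcp_pos'],np.degrees(np.arctan2(st['orientation'][1,0],st['orientation'][0,0])))
P=cloud(s); hsv=cv2.cvtColor(s['pixels'],cv2.COLOR_RGB2HSV).astype(int)
m=((hsv[...,0]<8)|(hsv[...,0]>172))&(hsv[...,1]>130)&(P[...,2]>.092)&(P[...,2]<.108); q=P[m][:,:2]-C
a=np.radians(231);u=np.array([np.cos(a),np.sin(a)]);t=np.array([-u[1],u[0]])
print('tab top',m.sum(),'radial',np.percentile(q@u,[1,50,99]).round(4),'tang',np.percentile(q@t,[1,50,99]).round(4),'dir',np.degrees(np.arctan2(*np.median(q,0)[::-1]))%360)
# view: warp at z=.072 rotated normal
cv2.imwrite('pics/f1.png',cv2.resize(s['pixels'][20:320,120:520,::-1],(800,600),interpolation=cv2.INTER_CUBIC))
```

```text
wrist none in ring
top none in ring
[0.44083826 0.12837803 0.2003681 ] -128.94664903451323
tab top 579 radial [0.1429 0.1497 0.1532] tang [-0.0153  0.0007  0.0158] dir 231.17376951615844
```

View pics/f1.png

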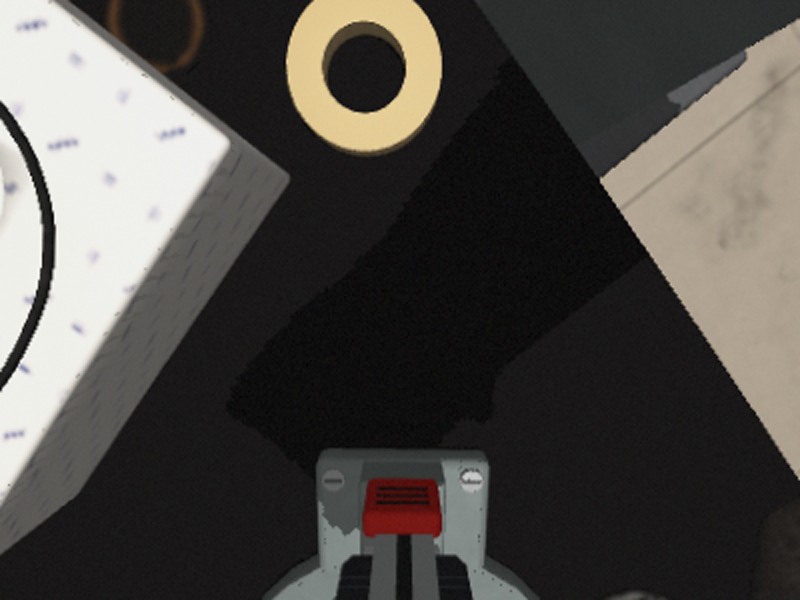

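Call:
send_rows:
  series:
    - [0,0,0,0.0013,-0.001,-0.05,1]
    - [0,0,0,0.0013,-0.001,-0.1,1]
    - [0,0,0,0.0013,-0.001,-0.14,1]
    - [0,0,0,0.0013,-0.001,-0.16,1]
    - [0,0,0,0.0013,-0.001,-0.16,1]
    - [0,0,0,0.008,0.007,-0.16,1]
    - [0,0,0,0.012,0.012,-0.16,1]
    - [0,0,0,0.016,0.017,-0.16,1]
    - [0,0,0,0.02,0.022,-0.16,1]
    - [0,0,0,0.022,0.0246,-0.16,1]
    - [0,0,0,0.024,0.027,-0.16,1]

```text
time_s: 21.48
tcp_pos: [0.4598, 0.1492, 0.0722]
orientation: [[-0.629, -0.777, -0.0], [-0.777, 0.629, -0.0], [0.0, 0.0, -1.0]]
contact_force: [-0.9, -1.1, 0.5]
grip_width: -0.003
finger_force: 0.6
```

Call:
send_rows:
  series:
    - [0,0,0,0.002,0.0025,0,1]
    - [0,0,0,0.004,0.005,0,1]
    - [0,0,0,0.006,0.0074,0,1]
    - [0,0,0,0.008,0.0099,0,1]
    - [0,0,0,0.008,0.0099,0,1]

```text
time_s: 22.1
tcp_pos: [0.4665, 0.1574, 0.0722]
orientation: [[-0.629, -0.778, 0.0], [-0.778, 0.629, 0.001], [-0.001, 0.0, -1.0]]
contact_force: [-0.5, 0.0, -0.0]
grip_width: -0.001
finger_force: 0.0
```

Call:
send_rows:
  series:
    - [0,0,0,0.001,0.0012,0,1]
    - [0,0,0,0.002,0.0025,0,1]
    - [0,0,0,0.003,0.0037,0,1]
    - [0,0,0,0.003,0.0037,0,1]

```text
time_s: 22.6
tcp_pos: [0.4664, 0.1575, 0.0722]
orientation: [[-0.63, -0.776, -0.004], [-0.776, 0.63, -0.006], [0.007, -0.0, -1.0]]
contact_force: [-8.2, -9.9, 7.9]
grip_width: -0.003
finger_force: 6.3
```

Call:
send_rows:
  series:
    - [0,0,0,0.004,0.005,0,1]
    - [0,0,0,0.004,0.005,0,1]
    - [0,0,0,-0.008,-0.01,0,1]
    - [0,0,0,-0.025,-0.031,0,1]
    - [0,0,0,-0.025,-0.031,0.06,1]
    - [0,0,0,-0.025,-0.031,0.12,1]
    - [0,0,0,-0.025,-0.031,0.16,1]
    - [0,0,0,0.02,0.025,0.18,1]
    - [0,0,0,0.06,0.075,0.18,1]
    - [0,0,0,0.09,0.11,0.18,1]
    - [0,0,0,0.09,0.11,0.18,1]
    - [0,0,0,0.09,0.11,0.18,1]

```text
time_s: 24.1
tcp_pos: [0.5401, 0.2479, 0.2158]
orientation: [[-0.629, -0.778, -0.001], [-0.778, 0.629, -0.0], [0.001, 0.001, -1.0]]
contact_force: [0.1, -0.6, 0.2]
grip_width: 0.002
finger_force: 0.0
```

Run:
```python
from look import *
s=snap('wrist'); red('wrist',s); t=snap('top')
red('top',t)
st=arm.get_state(); print(st['tcp_pos'],st['time_s'])
a=np.radians(231);u=np.array([np.cos(a),np.sin(a)]);tt=np.array([-u[1],u[0]])
for n,S in(('w',s),('t',t)):
    P=cloud(S); hsv=cv2.cvtColor(S['pixels'],cv2.COLOR_RGB2HSV).astype(int)
    m=((hsv[...,0]<8)|(hsv[...,0]>172))&(hsv[...,1]>130)&(P[...,2]>.092)&(P[...,2]<.108); q=P[m][:,:2]-C
    if m.any(): print(n,m.sum(),'tab radial',np.percentile(q@u,[1,50,99]).round(4),'tang',np.percentile(q@tt,[1,50,99]).round(4))
    # spanner top height on arm
    rel=P[...,:2]-C; f=np.radians(82); au=np.array([np.cos(f),np.sin(f)]); al=rel@au; ac=rel@np.array([-au[1],au[0]])
    for lo in(-.005,.05,.09,.115):
        k=(al>lo)&(al<lo+.02)&(abs(ac)<.008)&(P[...,2]>.06)&(P[...,2]<.12)
        if k.sum()>5: print(n,lo,k.sum(),np.median(P[k][:,2]).round(4))
jar=at_z(t,478,277,.091);print('jar px now vs before: col mean', [np.round(np.argwhere((load_['pixels'][250:300,445:500].min(-1)>190)).mean(0),1) for load_ in [t]])
```

```text
wrist 72 red ang 165.26 r 0.041 0.058
top 4 red ang 167.65 r 0.043 0.051
[0.53995803 0.24736348 0.21627806] 24.2
w 717 tab radial [0.1176 0.1232 0.1288] tang [-0.0161 -0.0007  0.0146]
w -0.005 394 0.0916
w 0.05 230 0.0912
w 0.09 64 0.0909
t 74 tab radial [0.1201 0.1274 0.1316] tang [-0.0148  0.0003  0.015 ]
t -0.005 50 0.0909
jar px now vs before: col mean [array([27.1, 32.4])]
```

```bash
python3 -c "
from rig import arm
print(arm.sign_off())"
```

```text
the job is handed in; nothing more can be done
None
```

The job is handed in: by my measurements the spanner is seated in the collar, the red line is past the pointer to the next slot, and the key is home against its stop. The arm is clear, the jar was never touched, and it took about 24 s of the 72 s.

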